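# Clamp a stretcher bar with the cam hold-down

### The job

Clamp the stretcher bar for sanding: with the red-knobbed cam lever still open, crank the brass nut clockwise by its black handle until the rubber foot just bears on the bar, finger-tight and no more, then flip the lever all the way down and let go. The lock must be firm but must not crush the soft wood, and the bar and the other things must stay where they lie.

Things in the scene. Friction and masses are not known exactly. Their poses are not given: they have to be found in the camera images.
- clamp: cam hold-down clamp, fixed to the worktable. Origin: on the table under the axis of the upright stud with the nut. z up; -x points along the blue strap to foot and lever. Steel base plate 95 (x) x 100 (y) x 10 mm, x from -60 to +35 mm. Strap 34 mm wide, 14 mm thick, top 64 mm up at nut value 0, reaching 120 mm in front of the stud; a light spring holds it up against the nut
- nut_grip (a point): grip point on the nut's upright black handle, a round knob 16 mm across and 44 mm high (28 mm of it below this point, 16 above) that spins freely on the end of the nut's brass crank, 48 mm from the stud's axis; 152 mm above the table at nut value 0. The point's y axis points from the stud to the knob; at nut value 0 this is the clamp's +y. Lead it round the stud
- nut (a joint): angle of the crank nut, rad, grows clockwise seen from above, range -0.35 to 3.7, starts at -0.3 to 0; 1 rad lowers nut, strap, lever and foot 3 mm. It stays where left. The knob runs round with under 1.5 N until the foot bears on the bar; from there the drag on the knob climbs by about 7 N for each further rad (20 N of foot force)
- lever (a joint): angle of the cam lever, rad: at 0 fully open, its arm leaning 0.35 rad from upright toward the clamp's -x; it swings on toward -x and down; at 1.15 fully shut, against a stop (arm 1.50 rad from upright, nearly level). Starts at 0 to 0.1, stays where it is left; shutting it takes 0.2 to 0.45 N m and drives the foot 4.5 mm down, evenly over its swing
- lever_ball (a point): centre of the red ball knob, 22 mm across, at the end of the lever, 65 mm from the lever's pivot
- lever_pivot (a point): the lever's pivot at nut value 0: 90 mm in front of the stud on the clamp's -x side, 80 mm above the table; it goes down 3 mm for each rad of the nut. The lever turns about the clamp's y axis
- bar_center (a point): centre of the loose pale wooden stretcher bar, 45 x 220 x 20 mm (x, y, z of the point), lying on the table under the foot
- bar: the same bar; origin under its centre. Over it, 90 mm in front of the stud, hangs the clamp's sprung round rubber foot, 28 mm across. How far the foot is screwed out differs each time and is not given: its gap over the bar is 1 to 9 mm at the start. Foot spring 8 N/mm, so a nut left just finger-tight locks at about 33 N
- sanding_block: loose cork sanding block, 40 x 70 x 24 mm, a bystander; origin under its centre
- tube_orange: loose orange paint tube with a black cap, 190 mm long, a bystander; origin under its centre
- dipper_1: loose small round tin, 50 mm across, 21 mm high, a bystander; origin under its centre
- putty_rubber: loose grey eraser, 26 x 42 x 12 mm, a bystander; origin under its centre
- flat_brush: loose brush with a brown handle, 209 mm long, a bystander; origin under its centre

How it is judged:
By the outcome, as a careful person would: the job done as asked, in the order asked, and still so for the second after the job is handed in, with the robot touching nothing.
It also fails if it takes over 61 s, if anything falls off the work surface, if the arm or the gripper's body presses on something with over 40 N, if the wrist force passes 120 N, or if a joint passes its speed limit or range.

### The arm

A 6-joint arm with a two-finger parallel gripper is mounted at the origin on a cart in front of the work surface, level with it; the furniture and walls round the work are solid. World frame = base frame: x ahead of the robot, y to its left, z up, the work surface at z = 0. Lengths are in m, angles in degrees, forces in N, time in s.
With the tool pointing down it reaches from about 0.35 to 0.875 m from the base axis. Payload 4.2 kg.
Tool frame: the origin (TCP) lies on the centre line of the jaws, within the pads' length; the fingertips stand 17 mm ahead of it and the grasp point (between the pads) lies 2 mm behind it; z points along the fingers, y is the line along which they close (so a half turn about z gives the same grasp; the last joint's range is limited). The gripper opens to 85 mm and grips with 20 to 120 N. Pads are 22 mm wide; open, the fingers measure 114 mm over their backs; the gripper's body (76 mm by 85 mm) begins 54 mm behind the grasp point. The pads swing forward as they close: fully open they stand 13 mm farther back than shut.
Start: joints at [-55.886, 22.042, 0.453, 0, -68.411, -14.817], TCP at [0.207, -0.59, 0.248] pointing down, gripper open.
Joint ranges: [-179.83, 179.83], [-69.29, 118.12], [-61.27, 80.66], [-181.25, 117.63], [-171.15, -9.14], [-177.46, 177.46]. Speed limits (degrees/s): [159.86, 159.86, 180, 180, 180, 180].

### API

Orientations are given as [roll, pitch, yaw] about the fixed x, y, z axes, in that order (R = Rz(yaw) Ry(pitch) Rx(roll)).
In Python, from station import env gives the robot as it stands.
- The arm moves only by the shell command python3 -m inch 'ROWS' [OPENING] [FORCE]. ROWS is JSON, a list that holds one entry, the list of rows, each a list of 4 numbers: the shift along the tool's x, y, z in m, then the turn about the tool's z in degrees. In form: [[[dx, dy, dz, spin], ...]]. A call has exactly 8 rows; each row is the pose to reach, as a shift and turn from the pose commanded when the call began, along the tool's axes at that moment; what a row does not reach only later rows make up. A row lasts 1/8 s, in which the tool goes at most 62.5 mm and 10.7 degrees, less where a joint would pass 70% of its speed; a pose out of reach is approached as far as the arm can. A call with a gripper value outside its range is refused whole. OPENING is the finger opening in m, from 0 to 0.0854, set as the call begins (- or left out, the last holds). The fingers move at their own pace and stop on an object; FORCE is the grip in N (left out, the last holds). Time passes only in rows, so rows that repeat a pose let the fingers close, or fill a call up. It gives the time, the measured TCP pose, the force, the opening and the grip force at its end, in the units of the state.
- env.observe(): the state, without advancing time (a new reading comes with each control period).
- env.camera(name): name is "side" or "top"; returns a dict with "image" (480x640x3 uint8, red, green, blue), "camera_matrix" (3x3 intrinsics, pixels), "rvec" (rotation vector, rad) and "tvec" (3), from world to camera coordinates, as OpenCV has them. Camera axes: x right, y down, z forward; pixel columns grow to the right and rows downward; lengths in m; the calibration is good to about 2 mm. A picture is of the moment at which its call begins. There is no depth.
- env.sign_off(): hands the job in; it is judged then, once.
The state is a dict: "clock": time; "joint_positions": joint angles; "joint_vel": joint speeds; "joint_torque": joint torques, N m; "tcp_pos": TCP position; "tool_rot": TCP orientation; "wrist_force": force on the tool from outside, world axes, zero at the start; "moment": the same for the moment, N m; "width": finger opening in m; "gripper_force": force on a finger pad.
Only numpy, scipy, OpenCV 4.12 (cv2) and the standard library are available. Lean on these libraries where they do the work, as an engineer would, in place of code of your own. Each camera call takes 0.05 s, during which the arm holds its last target. There are 200 camera calls.

## Working session

There is one attempt and no reset: what is moved stays moved. The work goes in short steps, Python scripts to look and compute and a shell command to move; the robot and the scene stay as the last step left them, time stands still between calls to the robot, and variables do not carry over. Pictures are saved under pics/ and viewed, at most 10 in all, crops included, and the job is handed in when it is done.

```bash
mkdir -p pics; ls; python3 - <<'E'
from station import env
import cv2,numpy as np
for n in("side","top"):
    c=env.camera(n); cv2.imwrite(f"pics/{n}0.png",c["image"][:,:,::-1])
    R=cv2.Rodrigues(np.array(c["rvec"]))[0]; print(n,np.round(c["camera_matrix"],1).tolist(),np.round(-R.T@np.array(c["tvec"]).ravel(),3),np.round(R,2).tolist())
print(env.observe())
E
```

```text
pics
side [[471.5, 0.0, 318.4], [0.0, 471.5, 240.3], [0.0, 0.0, 1.0]] [0.179 1.116 0.498] [[-0.95, -0.32, -0.0], [-0.12, 0.37, -0.92], [0.29, -0.87, -0.39]]
top [[597.0, 0.0, 317.1], [0.0, 597.0, 225.9], [0.0, 0.0, 1.0]] [0.345 0.289 1.04 ] [[0.01, -1.0, -0.01], [-1.0, -0.01, -0.08], [0.08, 0.01, -1.0]]
{'clock': 0.1, 'joint_positions': array([-5.58873609e+01,  2.20861657e+01,  3.87934032e-01, -2.64245723e-02,
       -6.84108775e+01, -1.48158205e+01]), 'joint_vel': array([ 0.10894998, -0.15152146,  0.24267485,  0.16538858,  0.02817183,
       -0.05326467]), 'joint_torque': array([-5.72883764e-04, -3.93319988e+01,  1.88928992e+01,  4.19790655e+00,
       -2.58253705e-03,  5.17361983e-06]), 'tcp_pos': array([ 0.20639363, -0.58942172,  0.2473323 ]), 'tool_rot': array([ 1.79888238e+02, -4.16519555e-03, -1.60712924e+02]), 'wrist_force': array([ 0.3491479 , -0.11943736, -0.12116436]), 'moment': array([ 0.02866904,  0.02884193, -0.00403557]), 'gripper_force': 0.0, 'width': 0.0852453907382133}
```

View pics/side0.png

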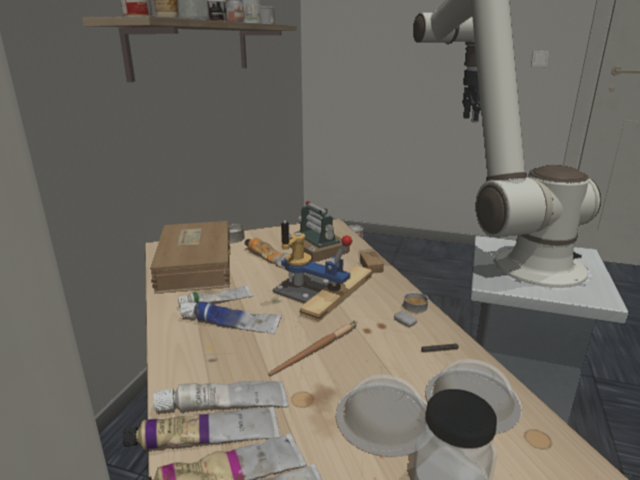

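View pics/top0.png

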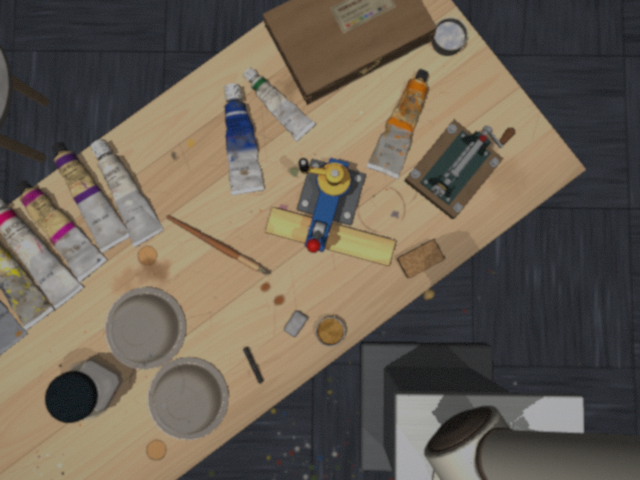

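The side view shows the knob at (285,232), the red ball at (346,240) and the strap between them. The top view shows the knob at (305,165), the nut at (335,178) and the ball at (313,246). Next I'll measure these with masks.

```bash
cat >h.py <<'E'
import cv2,numpy as np
from station import env
def P(c):
    R=cv2.Rodrigues(np.array(c["rvec"]))[0];t=np.array(c["tvec"]).reshape(3,1)
    return np.array(c["camera_matrix"])@np.hstack([R,t])
def ray(c,uv):
    R=cv2.Rodrigues(np.array(c["rvec"]))[0];t=np.array(c["tvec"]).ravel()
    d=R.T@np.linalg.inv(c["camera_matrix"])@np.array([uv[0],uv[1],1.]);return -R.T@t,d
def onz(c,uv,z):
    o,d=ray(c,uv);return o+d*(z-o[2])/d[2]
def tri(a,ua,b,ub):
    X=cv2.triangulatePoints(P(a),P(b),np.array(ua,float).reshape(2,1),np.array(ub,float).reshape(2,1)).ravel();X=X[:3]/X[3]
    err=[np.linalg.norm((lambda q:q[:2]/q[2])(P(c)@np.append(X,1))-u) for c,u in((a,ua),(b,ub))]
    return X,err
def blob(c,f,box):
    x0,y0,x1,y1=box;im=c["image"][y0:y1,x0:x1];m=f(cv2.cvtColor(im,cv2.COLOR_RGB2HSV).astype(int)).astype(np.uint8)
    n,l,s,ce=cv2.connectedComponentsWithStats(m);i=1+np.argmax(s[1:,4]);k=s[i]
    pts=np.argwhere(l==i)[:,::-1]+[x0,y0]
    return ce[i]+[x0,y0],(k[0]+x0,k[1]+y0,k[2],k[3],k[4]),pts
red=lambda h:((h[...,0]<8)|(h[...,0]>172))&(h[...,1]>150)&(h[...,2]>70)
blk=lambda h:(h[...,2]<45)
blue=lambda h:(abs(h[...,0]-110)<12)&(h[...,1]>120)&(h[...,2]>50)
brass=lambda h:(abs(h[...,0]-22)<6)&(h[...,1]>140)&(h[...,2]>120)
wood=lambda h:(abs(h[...,0]-24)<6)&(h[...,1]>60)&(h[...,2]>150)
E
python3 - <<'E'
from h import *
s,t=env.camera("side"),env.camera("top")
B={}
for n,c,bx in(("s",s,dict(r=(335,228,360,252),k=(276,215,294,250),n=(280,230,315,275),b=(285,255,355,290))),("t",t,dict(r=(300,232,328,258),k=(295,152,315,176),n=(300,150,360,200),b=(295,150,360,260)))):
    for q,f in(("r",red),("k",blk),("n",brass),("b",blue)):
        B[n+q]=blob(c,f,bx[q]); print(n+q,np.round(B[n+q][0],1),B[n+q][1])
print("ball",tri(s,B["sr"][0],t,B["tr"][0]))
print("knob",tri(s,B["sk"][0],t,B["tk"][0]))
print("nut",tri(s,B["sn"][0],t,B["tn"][0]))
print("bluedir",cv2.fitLine(B["tb"][2].astype(np.float32),cv2.DIST_L2,0,.01,.01).ravel())
a=cv2.resize(s["image"][205:325,260:390],None,fx=3,fy=3,interpolation=2)
b=cv2.resize(t["image"][140:270,260:400],None,fx=3,fy=3,interpolation=2)
o=np.zeros((400,800,3),np.uint8);o[:360,:390]=a;o[:390,380:800]=b
cv2.imwrite("pics/c1.png",o[:,:,::-1])
E
```

```text
sr [346.2 240.1] (np.int32(342), np.int32(236), np.int32(9), np.int32(9), np.int32(66))
sk [284.7 232.5] (np.int32(282), np.int32(223), np.int32(6), np.int32(20), np.int32(106))Traceback (most recent call last):
  File "<stdin>", line 6, in <module>
  File "h.py", line 17, in blob
    n,l,s,ce=cv2.connectedComponentsWithStats(m);i=1+np.argmax(s[1:,4]);k=s[i]
                                                     ~~~~~~~~~^^^^^^^^^
    return _wrapfunc(a, 'argmax', axis=axis, out=out, **kwds)
    return bound(*args, **kwds)
ValueError: attempt to get argmax of an empty sequence
```

```bash
sed -i 's/^brass=.*/brass=lambda h:(abs(h[...,0]-20)<8)\&(h[...,1]>140)\&(h[...,2]>70)/' h.py
python3 - <<'E'
from h import *
s,t=env.camera("side"),env.camera("top")
a=cv2.resize(s["image"][205:325,260:390],None,fx=3,fy=3,interpolation=2)
b=cv2.resize(t["image"][140:270,260:400],None,fx=3,fy=3,interpolation=2)
o=np.zeros((400,820,3),np.uint8);o[:360,:390]=a;o[:390,395:815]=b
cv2.imwrite("pics/c1.png",o[:,:800,::-1])
for n,c,bx in(("s",s,dict(n=(280,230,315,275),)),):
    print(cv2.cvtColor(c["image"],cv2.COLOR_RGB2HSV)[[240,250,262],[297,297,297]])
B={}
for n,c,bx in(("s",s,dict(r=(335,228,360,252),k=(276,215,294,250),n=(280,230,315,275),b=(285,255,355,290))),("t",t,dict(r=(300,232,328,258),k=(295,152,315,176),n=(300,150,360,200),b=(295,150,360,260)))):
    for q,f in(("r",red),("k",blk),("n",brass),("b",blue)):
      try: B[n+q]=blob(c,f,bx[q]); print(n+q,np.round(B[n+q][0],1),[int(v) for v in B[n+q][1]])
      except ValueError: print("none",n,q)
for k in "rkn":
  if "s"+k in B and "t"+k in B: print(k,tri(s,B["s"+k][0],t,B["t"+k][0]))
print("bluedir",cv2.fitLine(B["tb"][2].astype(np.float32),cv2.DIST_L2,0,.01,.01).ravel())
c,bb,p=blob(t,wood,(255,200,405,275)); print("bar",c,bb,cv2.minAreaRect(p.astype(np.float32)))
E
```

```text
[[ 19 124 123]
 [ 19 125 124]
 [ 19 124 167]]
sr [346.2 240.1] [342, 236, 9, 9, 66]
sk [284.7 232.5] [282, 223, 6, 20, 107]
none s n
sb [315.6 267.5] [304, 262, 21, 12, 132]
tr [313.  245.1] [307, 239, 13, 13, 131]
tk [303.9 167.6] [300, 164, 8, 8, 45]
tn [332.  178.4] [308, 164, 42, 31, 729]
tb [324.2 213.6] [308, 191, 35, 60, 719]
r (array([0.39280885, 0.30235398, 0.13967968]), [np.float64(0.6252466363201202), np.float64(0.5011994491275075)])
k (array([0.51147641, 0.3181293 , 0.14629273]), [np.float64(1.9743848619457547), np.float64(1.605602387753335)])
bluedir [ 2.2648619e-01 -9.7401440e-01  3.2418082e+02  2.1360083e+02]
bar [342.20310633 250.96356033] (np.int32(272), np.int32(227), np.int32(123), np.int32(48), np.int32(1674)) ((331.9928894042969, 249.13717651367188), (42.18305206298828, 124.83293914794922), 83.51692199707031)
```

View pics/c1.png

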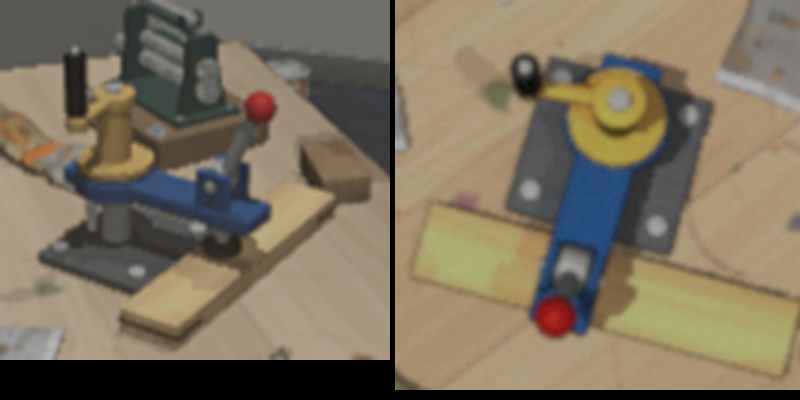

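The crop shows the open lever with the ball, the knob on the left of the stud at about (304,164), the stud end at about (335,173) and the foot over the bar. The triangulated ball height of 0.140 fits the geometry, so I'll move above the knob now.

```bash
python3 -m inch '[[[-0.037,0.047,0,0],[-0.074,0.095,0,0],[-0.110,0.142,0,0],[-0.147,0.189,0,0],[-0.184,0.237,0,0],[-0.221,0.284,0,0],[-0.258,0.331,0,0],[-0.295,0.379,0,0]]]' 0.04 25
python3 -m inch '[[[-0.037,0.047,0,-8],[-0.074,0.095,0,-16],[-0.110,0.142,0,-24],[-0.147,0.189,0,-32],[-0.184,0.237,0,-40],[-0.221,0.284,0,-48],[-0.258,0.331,0,-58],[-0.295,0.379,0,-58]]]'
python3 - <<'E'
from h import *
s,t=env.camera("side"),env.camera("top")
f=lambda x,y:(( x-395)/3+260-1/3,y/3+140-1/3)
g=lambda x,y:(x/3+260-1/3,y/3+205-1/3)
print("stud top",tri(s,g(119,87),t,f(621,98)))
print("knob top",tri(s,g(75,50),t,f(525,68)),onz(t,f(525,68),.168))
sc=[onz(t,f(*p),.011)[:2] for p in((562,75),(690,115),(656,226),(530,190))]
print("screws",np.round(sc,4).tolist(),np.mean(sc,0)); 
d=(sc[0]+sc[1]-sc[2]-sc[3])/2;e=(sc[0]+sc[3]-sc[1]-sc[2])/2;print("yaw",np.degrees(np.arctan2(d[1],d[0])),np.degrees(np.arctan2(e[1],e[0]))-90,np.linalg.norm(d),np.linalg.norm(e))
print(env.observe()["tcp_pos"],env.observe()["tool_rot"],env.observe()["joint_positions"].round(1))
a=cv2.resize(s["image"][140:320,240:400],None,fx=2.5,fy=2.5,interpolation=2)
b=cv2.resize(t["image"][120:270,250:400],None,fx=2.5,fy=2.5,interpolation=2)
o=np.zeros((450,790,3),np.uint8);o[:450,:400]=a;o[:375,405:780]=b
cv2.imwrite("pics/c2.png",o[:,:,::-1])
E
```

```text
clock: 1.3
tcp_pos: [0.36, -0.1329, 0.2488]
tool_rot: [-180.0, 0.1, -160.7]
wrist_force: [0.5, -0.7, 0.5]
width: 0.0399
gripper_force: 0.0
clock: 2.3
tcp_pos: [0.5133, 0.3224, 0.2484]
tool_rot: [-180.0, 0.0, -102.6]
wrist_force: [0.9, -0.5, 0.8]
width: 0.04
gripper_force: 0.0
stud top (array([0.5049867 , 0.2694663 , 0.12652576]), [np.float64(0.7253156082074299), np.float64(0.6056390453909342)])
knob top (array([0.51341556, 0.31828262, 0.17011625]), [np.float64(0.6764059535231319), np.float64(0.5580214873530847)]) [0.5130313  0.31808994 0.168     ]
screws [[0.5393, 0.3018], [0.5167, 0.2272], [0.4517, 0.2464], [0.4718, 0.3194]] [0.49487498 0.27367983]
yaw -15.53432706505133 -16.14912976366395 0.06877355895146896 0.07683856843767006
[0.51408208 0.3253725  0.24651331] [-1.79996703e+02 -6.44867342e-03 -1.02494590e+02] [ 47.6  20.5  -2.2   0.  -67.3 -60.1]
```

View pics/c2.png

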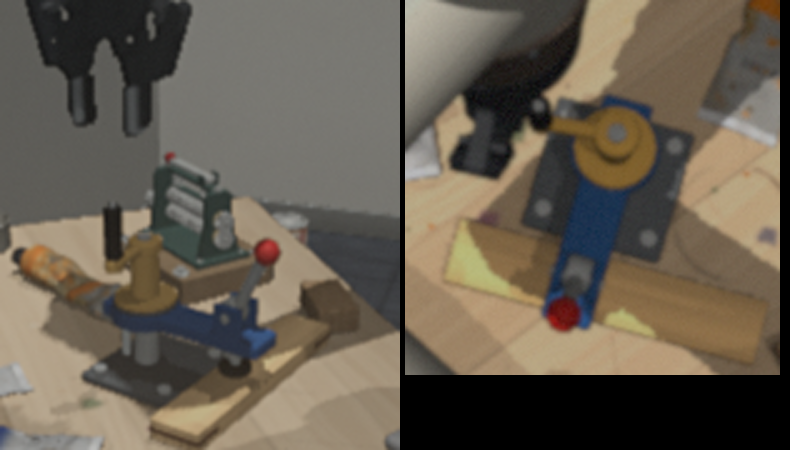

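The gripper hangs above the knob with its jaws tangential to the crank. The stud is at about (0.5035, 0.271) and the knob at about (0.513, 0.318), a radius of 48 mm that matches the given size. Now I'll descend and grip.

```bash
python3 -m inch '[[[0.0025,0,0.02,0],[0.0025,0,0.045,0],[0.0025,0,0.07,0],[0.0025,0,0.085,0],[0.0025,0,0.094,0],[0.0025,0,0.097,0],[0.0025,0,0.097,0],[0.0025,0,0.097,0]]]' 
python3 -m inch '[[[0,0,0,0],[0,0,0,0],[0,0,0,0],[0,0,0,0],[0,0,0,0],[0,0,0,0],[0,0,0,0],[0,0,0,0]]]' 0.005 25
cat >>h.py <<'E'
S=np.array([.5035,.271]); 
def st(c0=None):
    o=env.observe();p=o["tcp_pos"];y=np.radians(o["tool_rot"][2]);d=p[:2]-S;r=np.linalg.norm(d);a=np.arctan2(d[1],d[0])
    T=np.array([d[1],-d[0]])/r;F=o["wrist_force"]
    print("t",round(o["clock"],2),"tcp",p.round(4),"r",round(r,4),"ang",round(a,3),"Ftan",round(F[:2]@T,2),"Frad",round(F[:2]@d/r,2),"Fz",round(F[2],2),"w",round(o["width"],4),"gf",round(float(o["gripper_force"]),1),"yaw",round(np.degrees(y),1))
    return p,y,a,r
def rows(steps,a0,r=.048,dz=.003,yaw=np.radians(-102.7)):
    X=np.array([np.cos(yaw),np.sin(yaw)]);Y=np.array([np.sin(yaw),-np.cos(yaw)])
    u=lambda a:r*np.array([np.cos(a),np.sin(a)])
    print([[round(float((u(a0-q)-u(a0))@X),4),round(float((u(a0-q)-u(a0))@Y),4),round(dz*q,4)] for q in steps])
E
python3 - <<'E'
from h import *
p,y,a,r=st()
rows(np.linspace(0.04,.32,8),a,r)
E
```

```text
clock: 3.4
tcp_pos: [0.5127, 0.3184, 0.1521]
tool_rot: [-179.9, 0.1, -102.7]
wrist_force: [-0.4, 0.4, 0.0]
width: 0.0398
gripper_force: 0.0
clock: 4.4
tcp_pos: [0.5128, 0.3185, 0.1518]
tool_rot: [-179.9, 0.1, -102.7]
wrist_force: [0.8, -0.0, 5.1]
width: 0.0151
gripper_force: 26.2
t 4.4 tcp [0.5128 0.3185 0.1518] r 0.0484 ang 1.378 Ftan 0.77 Frad 0.13 Fz 5.07 w 0.0151 gf 26.2 yaw -102.7
[[-0.0, -0.0019, np.float64(0.0001)], [0.0, -0.0039, np.float64(0.0002)], [0.0002, -0.0058, np.float64(0.0004)], [0.0004, -0.0077, np.float64(0.0005)], [0.0007, -0.0096, np.float64(0.0006)], [0.0011, -0.0115, np.float64(0.0007)], [0.0015, -0.0134, np.float64(0.0008)], [0.002, -0.0153, np.float64(0.001)]]
```

```bash
python3 -m inch '[[[0,-0.002,-0.0005,0],[0,-0.004,-0.0005,0],[0.0002,-0.006,-0.0003,0],[0.0004,-0.008,-0.0002,0],[0.0007,-0.0096,0,0],[0.0011,-0.0115,0,0],[0.0015,-0.0134,0.0002,0],[0.002,-0.0153,0.0004,0]]]' >/dev/null
python3 - <<'E'
from h import *
p,y,a,r=st()
rows(np.linspace(0.025,.2,8),1.378-.32,.048)
E
```

```text
t 5.4 tcp [0.5276 0.3135 0.1513] r 0.0489 ang 1.055 Ftan -0.72 Frad 5.17 Fz 3.63 w 0.0151 gf 26.1 yaw -102.7
[[0.0004, -0.0011, np.float64(0.0001)], [0.0007, -0.0023, np.float64(0.0002)], [0.0012, -0.0034, np.float64(0.0002)], [0.0016, -0.0045, np.float64(0.0003)], [0.0021, -0.0056, np.float64(0.0004)], [0.0026, -0.0067, np.float64(0.0004)], [0.0031, -0.0078, np.float64(0.0005)], [0.0037, -0.0089, np.float64(0.0006)]]
```

```bash
python3 -m inch '[[[0.0002,-0.0012,0.0001,0],[0.0004,-0.0024,0.0002,0],[0.0007,-0.0036,0.0002,0],[0.001,-0.0048,0.0003,0],[0.0014,-0.0059,0.0004,0],[0.0018,-0.007,0.0004,0],[0.0023,-0.0082,0.0005,0],[0.0028,-0.0093,0.0006,0]]]' >/dev/null
python3 - <<'E'
from h import *
p,y,a,r=st()
rows(np.linspace(0.025,.2,8),a,r)
E
```

```text
t 6.4 tcp [0.5361 0.3084 0.1506] r 0.0496 ang 0.854 Ftan -1.4 Frad 4.21 Fz 3.92 w 0.0151 gf 26.0 yaw -102.7
[[0.0006, -0.0011, np.float64(0.0001)], [0.0012, -0.0022, np.float64(0.0002)], [0.0019, -0.0032, np.float64(0.0002)], [0.0026, -0.0042, np.float64(0.0003)], [0.0033, -0.0053, np.float64(0.0004)], [0.004, -0.0063, np.float64(0.0004)], [0.0048, -0.0072, np.float64(0.0005)], [0.0056, -0.0082, np.float64(0.0006)]]
```

```bash
sed -i 's/^S=.*/S=np.array([.507,.2708])/' h.py
python3 - <<'E'
from h import *
p,y,a,r=st()
rows(np.linspace(0.025,.2,8),a,.048)
E
```

```text
t 6.4 tcp [0.5361 0.3084 0.1506] r 0.0476 ang 0.912 Ftan -1.15 Frad 4.29 Fz 3.92 w 0.0151 gf 26.0 yaw -102.7
[[0.0005, -0.0011, np.float64(0.0001)], [0.0011, -0.0021, np.float64(0.0002)], [0.0016, -0.0032, np.float64(0.0002)], [0.0022, -0.0042, np.float64(0.0003)], [0.0029, -0.0053, np.float64(0.0004)], [0.0035, -0.0063, np.float64(0.0004)], [0.0042, -0.0073, np.float64(0.0005)], [0.0049, -0.0082, np.float64(0.0006)]]
```

```bash
python3 -m inch '[[[0.0004,-0.0012,0.0001,0],[0.0009,-0.0023,0.0002,0],[0.0013,-0.0034,0.0002,0],[0.0018,-0.0045,0.0003,0],[0.0025,-0.0056,0.0004,0],[0.0031,-0.0066,0.0004,0],[0.0038,-0.0076,0.0005,0],[0.0045,-0.0085,0.0006,0]]]' >/dev/null
python3 - <<'E'
from h import *
p,y,a,r=st()
rows(np.linspace(0.025,.2,8),a,.048)
E
```

```text
t 7.4 tcp [0.5433 0.3019 0.15  ] r 0.0478 ang 0.708 Ftan -0.83 Frad 4.77 Fz 3.93 w 0.0153 gf 26.0 yaw -102.7
[[0.0007, -0.001, np.float64(0.0001)], [0.0015, -0.0019, np.float64(0.0002)], [0.0023, -0.0028, np.float64(0.0002)], [0.0031, -0.0037, np.float64(0.0003)], [0.0039, -0.0046, np.float64(0.0004)], [0.0047, -0.0054, np.float64(0.0004)], [0.0056, -0.0063, np.float64(0.0005)], [0.0065, -0.0071, np.float64(0.0006)]]
```

```bash
python3 -m inch '[[[0.0006,-0.0011,0.0001,0],[0.0013,-0.0021,0.0002,0],[0.002,-0.0031,0.0002,0],[0.0027,-0.0041,0.0003,0],[0.0035,-0.005,0.0004,0],[0.0042,-0.0059,0.0004,0],[0.005,-0.0068,0.0005,0],[0.0059,-0.0076,0.0006,0]]]' >/dev/null
python3 - <<'E'
from h import *
p,y,a,r=st()
rows(np.linspace(0.025,.2,8),a,.048)
E
```

```text
t 8.4 tcp [0.5489 0.2942 0.1493] r 0.048 ang 0.51 Ftan -0.61 Frad 3.87 Fz 4.73 w 0.0151 gf 26.2 yaw -102.7
[[0.0009, -0.0008, np.float64(0.0001)], [0.0018, -0.0016, np.float64(0.0002)], [0.0028, -0.0023, np.float64(0.0002)], [0.0037, -0.003, np.float64(0.0003)], [0.0047, -0.0037, np.float64(0.0004)], [0.0057, -0.0044, np.float64(0.0004)], [0.0067, -0.005, np.float64(0.0005)], [0.0077, -0.0057, np.float64(0.0006)]]
```

```bash
python3 -m inch '[[[0.0008,-0.0009,0,0],[0.0017,-0.0017,0,0],[0.0026,-0.0025,0,0],[0.0035,-0.0033,0,0],[0.0044,-0.0041,0,0],[0.0054,-0.0049,0,0],[0.0063,-0.0056,0.0001,0],[0.0073,-0.0063,0.0002,0]]]' >/dev/null
python3 - <<'E'
from h import *
p,y,a,r=st()
rows(np.linspace(0.025,.2,8),a,.048)
E
```

```text
t 9.4 tcp [0.553  0.2854 0.1487] r 0.0483 ang 0.308 Ftan 0.12 Frad 2.44 Fz 3.63 w 0.0153 gf 26.1 yaw -102.7
[[0.001, -0.0006, np.float64(0.0001)], [0.0021, -0.0012, np.float64(0.0002)], [0.0032, -0.0017, np.float64(0.0002)], [0.0043, -0.0022, np.float64(0.0003)], [0.0054, -0.0027, np.float64(0.0004)], [0.0065, -0.0032, np.float64(0.0004)], [0.0076, -0.0036, np.float64(0.0005)], [0.0087, -0.004, np.float64(0.0006)]]
```

```bash
python3 -m inch '[[[0.001,-0.0007,0.0001,0],[0.002,-0.0013,0.0002,0],[0.0031,-0.0019,0.0002,0],[0.0042,-0.0025,0.0003,0],[0.0053,-0.003,0.0004,0],[0.0064,-0.0035,0.0004,0],[0.0074,-0.004,0.0005,0],[0.0085,-0.0044,0.0006,0]]]' >/dev/null
python3 - <<'E'
from h import *
p,y,a,r=st()
rows(np.linspace(0.025,.2,8),a,.048)
E
```

```text
t 10.4 tcp [0.5552 0.2763 0.148 ] r 0.0485 ang 0.113 Ftan -1.17 Frad 1.21 Fz 2.6 w 0.0151 gf 26.0 yaw -102.7
[[0.0011, -0.0004, np.float64(0.0001)], [0.0023, -0.0007, np.float64(0.0002)], [0.0034, -0.0011, np.float64(0.0002)], [0.0046, -0.0013, np.float64(0.0003)], [0.0058, -0.0016, np.float64(0.0004)], [0.007, -0.0018, np.float64(0.0004)], [0.0081, -0.002, np.float64(0.0005)], [0.0093, -0.0022, np.float64(0.0006)]]
```

```bash
python3 -m inch '[[[0.0011,-0.0004,0.0001,0],[0.0023,-0.0008,0.0002,0],[0.0034,-0.0012,0.0002,0],[0.0046,-0.0014,0.0003,0],[0.0058,-0.0017,0.0004,0],[0.007,-0.002,0.0004,0],[0.0081,-0.0022,0.0005,0],[0.0093,-0.0024,0.0006,0]]]' >/dev/null
python3 - <<'E'
from h import *
p,y,a,r=st()
rows(np.linspace(0.025,.2,8),a,.048)
E
```

```text
t 11.4 tcp [0.5556 0.2668 0.1474] r 0.0488 ang -0.083 Ftan -0.5 Frad -1.81 Fz 1.79 w 0.015 gf 25.8 yaw -102.7
[[0.0012, -0.0002, np.float64(0.0001)], [0.0024, -0.0003, np.float64(0.0002)], [0.0036, -0.0004, np.float64(0.0002)], [0.0048, -0.0004, np.float64(0.0003)], [0.006, -0.0005, np.float64(0.0004)], [0.0072, -0.0005, np.float64(0.0004)], [0.0084, -0.0004, np.float64(0.0005)], [0.0096, -0.0004, np.float64(0.0006)]]
```

```bash
python3 -m inch '[[[0.0012,-0.0001,0.0001,0],[0.0024,-0.0002,0.0002,0],[0.0036,-0.0002,0.0002,0],[0.0048,-0.0002,0.0003,0],[0.006,-0.0002,0.0004,0],[0.0072,-0.0002,0.0004,0],[0.0084,-0.0001,0.0005,0],[0.0096,0,0.0006,0]]]' >/dev/null
python3 - <<'E'
from h import *
p,y,a,r=st()
rows(np.linspace(0.025,.2,8),a,.048)
E
```

```text
t 12.4 tcp [0.5539 0.2575 0.1469] r 0.0487 ang -0.276 Ftan -1.04 Frad -2.38 Fz -1.13 w 0.0153 gf 25.7 yaw -102.7
[[0.0012, 0.0001, np.float64(0.0001)], [0.0024, 0.0002, np.float64(0.0002)], [0.0036, 0.0003, np.float64(0.0002)], [0.0048, 0.0005, np.float64(0.0003)], [0.006, 0.0007, np.float64(0.0004)], [0.0071, 0.0009, np.float64(0.0004)], [0.0083, 0.0012, np.float64(0.0005)], [0.0095, 0.0015, np.float64(0.0006)]]
```

```bash
python3 -m inch '[[[0.0012,0.0002,0.0001,0],[0.0024,0.0004,0.0002,0],[0.0036,0.0006,0.0004,0],[0.0048,0.0008,0.0005,0],[0.006,0.001,0.0006,0],[0.0071,0.0013,0.0007,0],[0.0083,0.0016,0.0008,0],[0.0095,0.0019,0.0009,0]]]' >/dev/null
python3 - <<'E'
from h import *
p,y,a,r=st()
rows(np.linspace(0.025,.2,8),a,.048)
E
```

```text
t 13.4 tcp [0.5502 0.2487 0.1464] r 0.0485 ang -0.473 Ftan -0.59 Frad 0.38 Fz -1.28 w 0.0151 gf 25.6 yaw -102.7
[[0.0012, 0.0003, np.float64(0.0001)], [0.0023, 0.0007, np.float64(0.0002)], [0.0035, 0.001, np.float64(0.0002)], [0.0046, 0.0014, np.float64(0.0003)], [0.0057, 0.0018, np.float64(0.0004)], [0.0068, 0.0023, np.float64(0.0004)], [0.0079, 0.0028, np.float64(0.0005)], [0.009, 0.0033, np.float64(0.0006)]]
```

```bash
python3 -m inch '[[[0.0012,0.0003,0.0001,0],[0.0023,0.0007,0.0002,0],[0.0035,0.001,0.0004,0],[0.0046,0.0014,0.0005,0],[0.0057,0.0018,0.0006,0],[0.0068,0.0023,0.0007,0],[0.0079,0.0028,0.0008,0],[0.009,0.0033,0.0009,0]]]' >/dev/null
python3 - <<'E'
from h import *
p,y,a,r=st()
rows(np.linspace(0.025,.2,8),a,.048)
E
```

```text
t 14.4 tcp [0.5452 0.2409 0.1458] r 0.0485 ang -0.664 Ftan -2.5 Frad 1.17 Fz 1.78 w 0.0153 gf 25.8 yaw -102.7
[[0.0011, 0.0005, np.float64(0.0001)], [0.0021, 0.0011, np.float64(0.0002)], [0.0032, 0.0017, np.float64(0.0002)], [0.0042, 0.0023, np.float64(0.0003)], [0.0052, 0.0029, np.float64(0.0004)], [0.0063, 0.0036, np.float64(0.0004)], [0.0072, 0.0042, np.float64(0.0005)], [0.0082, 0.0049, np.float64(0.0006)]]
```

```bash
python3 -m inch '[[[0.0006,0.0003,0,0],[0.0011,0.0005,0.0001,0],[0.0016,0.0008,0.0001,0],[0.0021,0.0011,0.0002,0],[0.0026,0.0014,0.0002,0],[0.0032,0.0017,0.0002,0],[0.0037,0.002,0.0003,0],[0.0042,0.0023,0.0003,0]]]' >/dev/null
python3 - <<'E'
from h import *
p,y,a,r=st()
for i in range(3):
    env.camera("side"); st()
rows(np.linspace(0.0125,.1,8),a,.048)
E
```

```text
t 15.4 tcp [0.542  0.2372 0.1454] r 0.0485 ang -0.766 Ftan -2.23 Frad 3.86 Fz 5.21 w 0.0151 gf 26.2 yaw -102.7
t 15.45 tcp [0.5419 0.2371 0.1454] r 0.0485 ang -0.768 Ftan -4.23 Frad 2.96 Fz 4.56 w 0.0152 gf 26.2 yaw -102.7
t 15.5 tcp [0.5419 0.2371 0.1454] r 0.0485 ang -0.768 Ftan -2.87 Frad 2.63 Fz 4.68 w 0.015 gf 26.2 yaw -102.7
t 15.55 tcp [0.5419 0.2371 0.1454] r 0.0485 ang -0.767 Ftan -2.63 Frad 3.46 Fz 5.62 w 0.0152 gf 26.2 yaw -102.7
[[0.0005, 0.0003, np.float64(0.0)], [0.001, 0.0006, np.float64(0.0001)], [0.0015, 0.001, np.float64(0.0001)], [0.002, 0.0013, np.float64(0.0002)], [0.0025, 0.0016, np.float64(0.0002)], [0.003, 0.002, np.float64(0.0002)], [0.0035, 0.0023, np.float64(0.0003)], [0.004, 0.0027, np.float64(0.0003)]]
```

```bash
python3 - <<'E'
from h import *
s=env.camera("side")
a=cv2.resize(s["image"][235:320,280:390],None,fx=7,fy=7,interpolation=2)
cv2.imwrite("pics/c3.png",a[:,:,::-1])
st()
E
```

```text
t 15.6 tcp [0.5419 0.2371 0.1454] r 0.0485 ang -0.768 Ftan -3.39 Frad 2.1 Fz 5.95 w 0.0152 gf 26.2 yaw -102.7
```

View pics/c3.png

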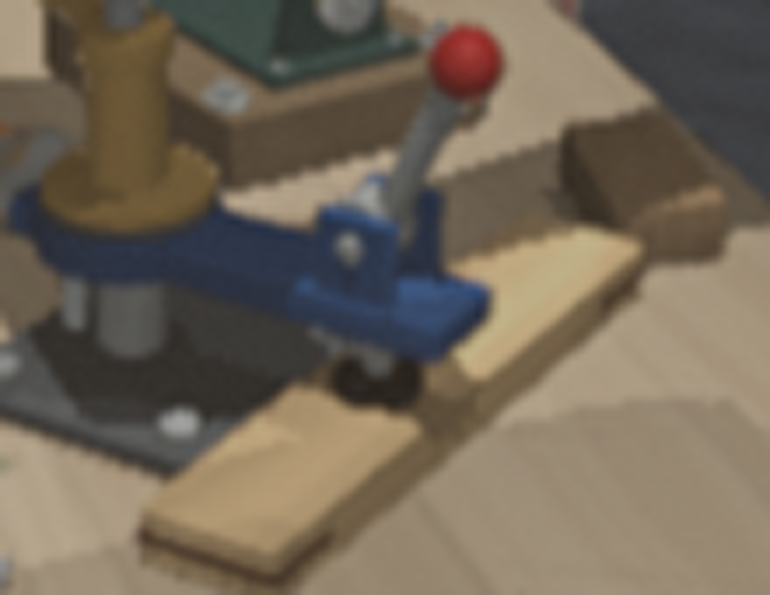

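The crop shows the rubber foot at about (375,380) sitting on the bar. Drag has climbed from about 0.8 N to about 3 N, so the nut is lightly finger-tight. I'll release it and go to the lever ball.

```bash
python3 -m inch '[[[0,0,0,0],[0,0,0,0],[0,0,0,0],[0,0,0,0],[0,0,-0.01,0],[0,0,-0.04,0],[0,0,-0.08,0],[0,0,-0.105,0]]]' 0.05 25
python3 -m inch '[[[-0.004,0.02,0,-10.5],[-0.008,0.04,0,-21],[-0.012,0.06,0,-31.5],[-0.016,0.08,0,-42],[-0.02,0.1,0,-52.5],[-0.023,0.12,0,-63],[-0.027,0.14,0,-73.5],[-0.031,0.16,0,-84]]]'
python3 -m inch '[[[0,0,0,-3],[0,0,0,-3],[0,0,0,-3],[0,0,0,-3],[0,0,0,-3],[0,0,0,-3],[0,0,0,-3],[0,0,0,-3]]]'
python3 - <<'E'
from h import *
s,t=env.camera("side"),env.camera("top")
b=blob(s,red,(335,228,365,262)); print(b[0],b[1])
try:
    c=blob(t,red,(295,225,335,262));print(c[0],c[1],tri(s,b[0],t,c[0]),onz(t,c[0],.133))
except ValueError: print("hidden")
st()
a=cv2.resize(s["image"][140:320,240:400],None,fx=2.5,fy=2.5,interpolation=2)
bb=cv2.resize(t["image"][120:270,250:400],None,fx=2.5,fy=2.5,interpolation=2)
o=np.zeros((450,790,3),np.uint8);o[:450,:400]=a;o[:375,405:780]=bb
cv2.imwrite("pics/c4.png",o[:,:,::-1])
E
```

```text
clock: 16.6
tcp_pos: [0.5421, 0.2374, 0.2532]
tool_rot: [-179.8, 0.1, -102.7]
wrist_force: [0.0, -0.6, -0.5]
width: 0.0503
gripper_force: 0.0
clock: 17.6
tcp_pos: [0.3917, 0.3027, 0.2509]
tool_rot: [-179.9, -0.0, -18.4]
wrist_force: [-0.3, 0.9, -0.1]
width: 0.05
gripper_force: 0.0
clock: 18.6
tcp_pos: [0.3923, 0.3025, 0.25]
tool_rot: [180.0, 0.0, -15.7]
wrist_force: [0.0, 0.5, 0.2]
width: 0.0498
gripper_force: 0.0
[346.13636364 243.13636364] (np.int32(342), np.int32(239), np.int32(9), np.int32(9), np.int32(66))
hidden
t 18.7 tcp [0.3923 0.3025 0.25  ] r 0.119 ang 2.872 Ftan 0.47 Frad 0.02 Fz 0.15 w 0.0503 gf 0.0 yaw -15.7
```

View pics/c4.png

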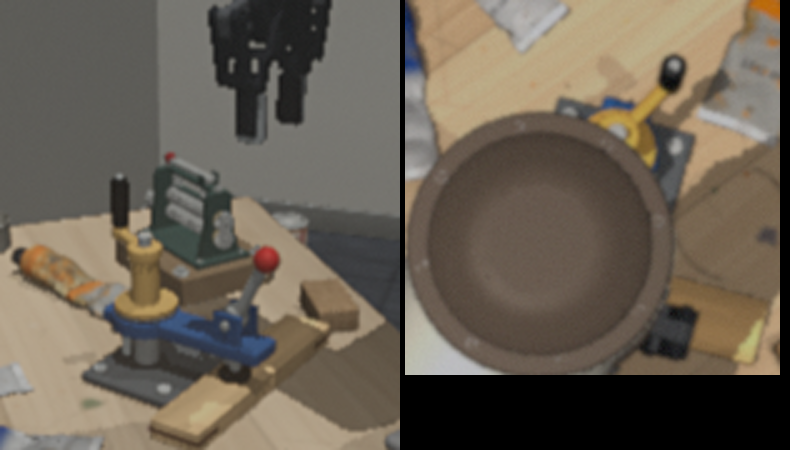

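The knob is free and now points up and to the right. The ball is at (346,243) in the side view, 6.5 mm lower than before, as expected. I'll descend with the pads on either side of the ball and grip.

```bash
python3 -m inch '[[[0,0,0.03,0],[0,0,0.06,0],[0,0,0.09,0],[0,0,0.108,0],[0,0,0.116,0],[0,0,0.119,0],[0,0,0.119,0],[0,0,0.119,0]]]'
python3 -m inch '[[[0,0,0,0],[0,0,0,0],[0,0,0,0],[0,0,0,0],[0,0,0,0],[0,0,0,0],[0,0,0,0],[0,0,0,0]]]' 0.01 40
python3 - <<'E'
import numpy as np
t0=np.arcsin((.1185-.09)/.065);print("theta0",t0)
for n in range(1,17):
    t=t0+(1.53-t0)*n/16;print(n,round(.065*(np.sin(t)-np.sin(t0)),4),round(.065*(np.cos(t0)-np.cos(t)),4))
E
```

```text
clock: 19.7
tcp_pos: [0.3926, 0.3029, 0.1317]
tool_rot: [-179.9, -0.0, -15.7]
wrist_force: [0.1, 0.0, -0.0]
width: 0.0503
gripper_force: 0.0
clock: 20.7
tcp_pos: [0.3923, 0.3023, 0.1315]
tool_rot: [180.0, -0.0, -15.7]
wrist_force: [-1.5, -2.8, 5.8]
width: 0.0193
gripper_force: 38.9
theta0 0.4538861779355396
1 0.0039 0.002
2 0.0076 0.0043
3 0.0111 0.0069
4 0.0145 0.0097
5 0.0177 0.0127
6 0.0207 0.0159
7 0.0234 0.0193
8 0.0259 0.0229
9 0.0282 0.0266
10 0.0302 0.0305
11 0.0319 0.0345
12 0.0334 0.0386
13 0.0346 0.0428
14 0.0355 0.0471
15 0.0361 0.0514
16 0.0364 0.0558
```

```bash
python3 -m inch '[[[-0.0039,0,0.002,0],[-0.0076,0,0.0043,0],[-0.0111,0,0.0069,0],[-0.0145,0,0.0097,0],[-0.0177,0,0.0127,0],[-0.0207,0,0.0159,0],[-0.0234,0,0.0193,0],[-0.0259,0,0.0229,0]]]'
python3 - <<'E'
from h import *
s=env.camera("side")
a=cv2.resize(s["image"][210:320,270:390],None,fx=5,fy=5,interpolation=2)
cv2.imwrite("pics/c5.png",a[:,:,::-1]); st()
E
```

```text
clock: 21.7
tcp_pos: [0.3671, 0.3094, 0.1094]
tool_rot: [180.0, -0.0, -15.7]
wrist_force: [-2.6, -5.1, 9.2]
width: 0.0193
gripper_force: 42.4
t 21.75 tcp [0.3668 0.3093 0.1088] r 0.1454 ang 2.873 Ftan -2.17 Frad 3.7 Fz 9.48 w 0.0195 gf 42.6 yaw -15.7
```

View pics/c5.png

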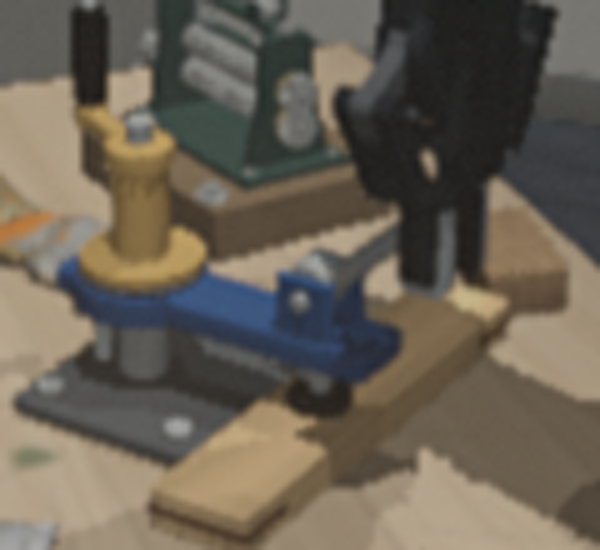

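The lever is following, with its arm about halfway down at (370,260) and the ball held between the pads. I'll go on to the stop.

```bash
python3 -m inch '[[[-0.0023,0,0.0037,0],[-0.0043,0,0.0076,0],[-0.006,0,0.0116,0],[-0.0075,0,0.0157,0],[-0.0087,0,0.0199,0],[-0.0096,0,0.0242,0],[-0.0102,0,0.0285,0],[-0.0105,0,0.0329,0]]]'
python3 - <<'E'
from h import *
env.camera("side"); st()
E
```

```text
clock: 22.75
tcp_pos: [0.3581, 0.3121, 0.0757]
tool_rot: [-180.0, -0.1, -15.7]
wrist_force: [0.8, -5.4, 7.5]
width: 0.0195
gripper_force: 45.6
t 22.8 tcp [0.3581 0.312  0.0753] r 0.1545 ang 2.871 Ftan -3.64 Frad -4.23 Fz 3.48 w 0.0196 gf 45.7 yaw -15.6
```

```bash
python3 -m inch '[[[0,0,0.0004,0],[0,0,0.0008,0],[0,0,0.0012,0],[0,0,0.0016,0],[0,0,0.002,0],[0,0,0.0024,0],[0,0,0.0027,0],[0,0,0.003,0]]]'
```

```text
clock: 23.8
tcp_pos: [0.358, 0.3117, 0.0727]
tool_rot: [180.0, -0.1, -15.7]
wrist_force: [3.4, -5.1, 5.6]
width: 0.0197
gripper_force: 44.1
```

```bash
python3 -m inch '[[[0,0,0.0004,0],[0,0,0.0008,0],[0,0,0.0012,0],[0,0,0.0016,0],[0,0,0.002,0],[0,0,0.0024,0],[0,0,0.0027,0],[0,0,0.003,0]]]'
python3 - <<'E'
from h import *
s=env.camera("side")
a=cv2.resize(s["image"][210:320,270:390],None,fx=5,fy=5,interpolation=2)
cv2.imwrite("pics/c6.png",a[:,:,::-1]); st()
E
```

```text
clock: 24.8
tcp_pos: [0.3582, 0.3117, 0.0696]
tool_rot: [180.0, -0.1, -15.7]
wrist_force: [4.5, -5.6, 5.5]
width: 0.0197
gripper_force: 39.6
t 24.85 tcp [0.3582 0.3117 0.0696] r 0.1543 ang 2.873 Ftan -2.89 Frad -6.32 Fz 4.8 w 0.0197 gf 39.6 yaw -15.7
```

View pics/c6.png

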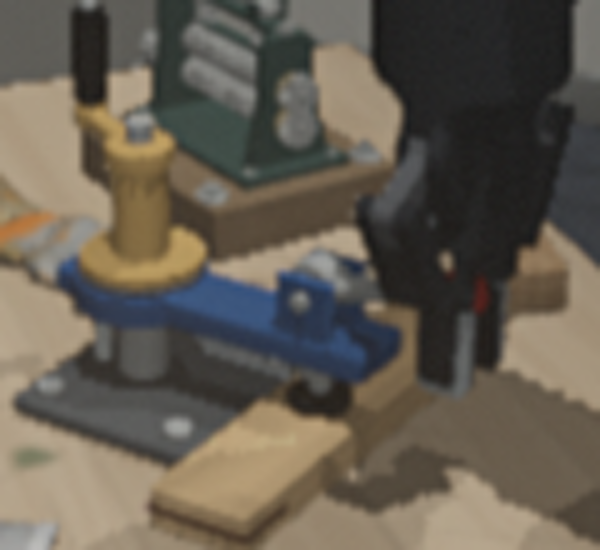

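The ball is high in the pads at about (482,295), so they are slipping down past it and I can't tell whether the lever is shut. I'll let go, rise and measure the ball.

```bash
python3 -m inch '[[[0,0,0,0],[0,0,0,0],[0,0,0,0],[0,0,0,0],[0,0,-0.01,0],[0,0,-0.04,0],[0,0,-0.07,0],[0,0,-0.08,0]]]' 0.05 40
python3 - <<'E'
from h import *
s=env.camera("side")
b=blob(s,red,(335,228,390,300)); print(b[0],b[1]); o=st()
# intersect ray with clamp plane y=0
yaw=np.radians(-15.5);n=np.array([-np.sin(yaw),np.cos(yaw),0]);o,d=ray(s,b[0]);S3=np.append(S,0)
X=o+d*((S3-o)@n)/(d@n);f=-(X-S3)@np.array([np.cos(yaw),np.sin(yaw),0])
print(X,"front",f,"theta",np.arctan2(f-.09,X[2]-.0735))
E
```

```text
clock: 25.85
tcp_pos: [0.3578, 0.3133, 0.1515]
tool_rot: [-179.7, -0.1, -15.7]
wrist_force: [-0.1, 0.4, -0.7]
width: 0.05
gripper_force: 0.0
[361.83950617 267.81481481] (np.int32(357), np.int32(263), np.int32(10), np.int32(11), np.int32(81))
t 25.9 tcp [0.3579 0.3133 0.1517] r 0.1551 ang 2.864 Ftan -0.44 Frad -0.21 Fz 1.11 w 0.05 gf 0.0 yaw -15.7
[0.35900224 0.31184341 0.08952634] front 0.15358351886490143 theta 1.3238874489340495
```

The lever is at about 0.97 rad, with the ball about 11 mm above its shut height. I'll close the fingers and press the ball down from above.

```bash
python3 -m inch '[[[0,0,0,0],[0,0,0,0],[0,0,0,0],[0,0,0,0],[0,0,0,0],[0,0,0.01,0],[0,0,0.02,0],[0,0,0.028,0]]]' 0 30
python3 -m inch '[[[0,0,0.001,0],[0,0,0.002,0],[0,0,0.003,0],[0,0,0.004,0],[0,0,0.005,0],[0,0,0.006,0],[0,0,0.007,0],[0,0,0.008,0]]]'
python3 -m inch '[[[0,0,0.0005,0],[0,0,0.001,0],[0,0,0.0015,0],[0,0,0.002,0],[0,0,0.0025,0],[0,0,0.003,0],[0,0,0.0035,0],[0,0,0.004,0]]]'
```

```text
clock: 26.9
tcp_pos: [0.357, 0.312, 0.1201]
tool_rot: [179.9, 0.0, -15.7]
wrist_force: [-0.2, 0.4, -0.6]
width: 0.0001
gripper_force: 0.0
clock: 27.9
tcp_pos: [0.3569, 0.3127, 0.1139]
tool_rot: [-180.0, 0.0, -15.7]
wrist_force: [-4.9, -0.1, 6.7]
width: 0.0
gripper_force: 3.3
clock: 28.9
tcp_pos: [0.3569, 0.3129, 0.11]
tool_rot: [-179.9, 0.0, -15.7]
wrist_force: [-3.5, 0.7, 6.1]
width: -0.0005
gripper_force: 3.1
```

```bash
python3 -m inch '[[[0,0,0.0005,0],[0,0,0.001,0],[0,0,0.0015,0],[0,0,0.002,0],[0,0,0.0025,0],[0,0,0.003,0],[0,0,0.0035,0],[0,0,0.004,0]]]'
```

```text
clock: 29.9
tcp_pos: [0.3569, 0.313, 0.1062]
tool_rot: [-179.9, 0.0, -15.7]
wrist_force: [-6.9, 1.5, 9.9]
width: 0.0002
gripper_force: 4.9
```

```bash
python3 -m inch '[[[0,0,0.0003,0],[0,0,0.0006,0],[0,0,0.0009,0],[0,0,0.0012,0],[0,0,0.0015,0],[0,0,0.0018,0],[0,0,0.002,0],[0,0,0.002,0]]]'
python3 - <<'E'
from h import *
for i in range(2): env.camera("side"); st()
E
```

```text
clock: 30.9
tcp_pos: [0.3569, 0.3131, 0.1056]
tool_rot: [-179.9, -0.0, -15.6]
wrist_force: [-9.3, -0.7, 19.0]
width: 0.0002
gripper_force: 9.0
t 30.95 tcp [0.3569 0.3131 0.1056] r 0.156 ang 2.867 Ftan -3.72 Frad 9.03 Fz 18.3 w -0.0003 gf 9.0 yaw -15.7
t 31.0 tcp [0.3569 0.3131 0.1056] r 0.156 ang 2.867 Ftan -2.68 Frad 9.29 Fz 18.66 w -0.0001 gf 9.0 yaw -15.6
```

The force jumped to about 19 N while the tool barely moved, so the lever is at its stop. I'll press slightly more to confirm, then lift away and check.

```bash
python3 -m inch '[[[0,0,0.0004,0],[0,0,0.0008,0],[0,0,0.001,0],[0,0,0.001,0],[0,0,0.001,0],[0,0,0.001,0],[0,0,0.001,0],[0,0,0.001,0]]]'
python3 -m inch '[[[0,0,-0.005,0],[0,0,-0.02,0],[0,0,-0.04,0],[0,0,-0.07,0],[0,0,-0.1,0],[0,0,-0.13,0],[0,0,-0.15,0],[0,0,-0.15,0]]]'
python3 -m inch '[[[-0.01,-0.04,0,0],[-0.02,-0.09,0,0],[-0.02,-0.14,0,0],[-0.02,-0.19,0,0],[-0.02,-0.24,0,0],[-0.02,-0.28,0,0],[-0.02,-0.30,0,0],[-0.02,-0.30,0,0]]]'
python3 - <<'E'
from h import *
s,t=env.camera("side"),env.camera("top")
b=blob(s,red,(335,228,390,300)); print(b[0],b[1]); st()
yaw=np.radians(-15.5);n=np.array([-np.sin(yaw),np.cos(yaw),0]);o,d=ray(s,b[0]);S3=np.append(S,0)
X=o+d*((S3-o)@n)/(d@n);f=-(X-S3)@np.array([np.cos(yaw),np.sin(yaw),0])
print(X,"front",f,"theta",np.arctan2(f-.09,X[2]-.0735))
a=cv2.resize(s["image"][200:320,260:390],None,fx=3,fy=3,interpolation=2)
bb=cv2.resize(t["image"][140:280,260:400],None,fx=2.8,fy=2.8,interpolation=2)
o=np.zeros((400,790,3),np.uint8);o[:360,:390]=a;o[:392,395:787]=bb
cv2.imwrite("pics/c7.png",o[:,:,::-1])
E
```

```text
clock: 32.0
tcp_pos: [0.3568, 0.3132, 0.1053]
tool_rot: [-179.9, -0.0, -15.6]
wrist_force: [-10.6, -0.5, 21.8]
width: 0.0
gripper_force: 11.4
clock: 33.0
tcp_pos: [0.3577, 0.313, 0.2534]
tool_rot: [-179.8, -0.1, -15.7]
wrist_force: [-1.1, -0.5, -0.7]
width: -0.0002
gripper_force: 0.0
clock: 34.0
tcp_pos: [0.4189, 0.6071, 0.2483]
tool_rot: [179.7, 0.1, -15.7]
wrist_force: [-0.3, -0.7, 0.1]
width: 0.0001
gripper_force: 0.0
[362.34285714 272.85714286] (np.int32(358), np.int32(268), np.int32(10), np.int32(10), np.int32(70))
t 34.1 tcp [0.4189 0.6059 0.2503] r 0.3465 ang 1.828 Ftan 0.24 Frad 0.08 Fz -0.31 w 0.0 gf 0.0 yaw -15.7
[0.35755866 0.31224375 0.07899303] front 0.1550815909031704 theta 1.4865937406686824
```

View pics/c7.png

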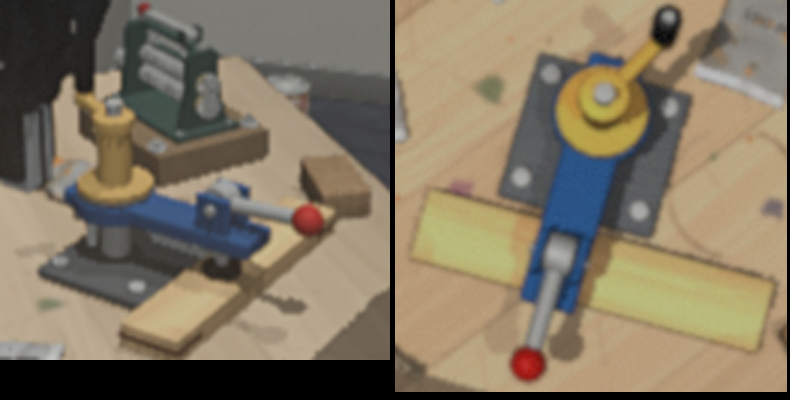

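The lever lies shut and nearly level: the ball is at z = 0.079 and the measured angle is 1.49 rad against 1.50 at the stop. The bar hasn't moved and the robot is clear, so I'll hand it in.

```bash
python3 -c "
from station import env
print(env.sign_off())"
```

```text
the job is handed in; nothing more can be done
None
```

The bar is clamped and the job handed in at about 34 s: I cranked the nut until the drag on the knob rose to about 3 N (a light preload of roughly 6 N on the foot, estimated from that), then pressed the lever to its stop and let go; in the last pictures the bar had not moved, but I did not measure the locking force, and the sign-off returned no verdict.

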